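# Unclamp the finished brake bracket, hang the batch and push it past the tape

### The job

Slide the vise jaw open by its handle until the finished brake bracket stands free in the vise, then lift it out, and hang it and every bracket standing on the bench astride the rail on the loading side of the yellow tape (the robot's right-hand half of it), setting each one gently down on the bar. Once the whole batch hangs there together, slide all the brackets along the rail until every one is completely past the tape, and slide the empty vise shut again. Leave the brake drum, the carton and the vernier caliper where they are.

Things in the scene. Friction and masses are not known exactly. Their poses are not given: they have to be found in the camera images.
- bracket_v: dark cast brake bracket clamped in the vise, feet 30 mm above the bench: arch on two legs. Origin: centre of the soles; x = span, y = thickness, z up. Gap between legs 56 mm wide, 85 high (upper corners sloped, middle 20 flat); legs 16 x 34; feet 112 over all (x), 64 thick (y), 12 high; bridge 88 x 64, z 85-101; lug to grip on top 30 (x) x 26 (y), z 101-141. 0.45 kg, half-turn symmetric
- bracket_1: bracket of the same shape, size and axes as bracket_v. Stands on the bench; None if absent this time.
- bracket_2: bracket of the same shape, size and axes as bracket_v. Stands on the bench; None if absent this time.
- bracket_3: bracket of the same shape, size and axes as bracket_v. Stands on the bench; None if absent this time.
- vise: grey machine vise fixed on the bench. Origin on the bench under the middle of the clamped bracket; y: the way the jaw opens, x along the jaw faces. Bed 110 mm wide (x), y -80 to 180 mm, 30 mm high; fixed jaw 130 mm wide, face at y = -32.5 mm, top 85 mm above the bench
- jaw (a joint): opening of the vise in m: 0 = jaw faces touch (shut), about 0.057 = clamped on the bracket as at the start, 0.12 = end of travel. Its lip overhangs the clamped bracket's feet by 8 mm, so draw it back before lifting; 0.085 or more frees it. Takes 5 N, stays where left
- jaw_handle (a point): point to grip on the upright black handle of the sliding jaw, 15 mm below the handle's top and 120 mm above the bench; handle 32 (vise x) x 18 (vise y) mm, standing free for 67 mm below its top; the jaw in front of it is 85 mm above the bench
- rail_mark (a point): top of the level steel rail (16 mm round, top 130 mm above the bench) at the middle of the 20 mm wide yellow tape. y along the bar towards the finished end, x across, z up. Bar free from y = -300 mm (loading side) to 300 mm (finished side), between blue posts 150 mm tall. A hung bracket's origin is 85 mm lower
- drum: bystander: rusty brake drum, 180 mm across, origin under its centre
- carton: bystander: open cardboard box of castings, 200 x 160 x 75 mm, origin under its centre
- vernier: bystander: digital vernier caliper lying flat, 220 mm long, origin under its centre

How it is judged:
By the outcome, as a careful person would: the job done as asked, in the order asked, and still so for the second after the job is handed in, with the robot touching nothing.
Of bracket_1, bracket_2, bracket_3 only 2 to 3 are there at a start; the rules pass over those that are not, and their reading is None.
At some moment in a run one of bracket_1, bracket_2, bracket_3 may be knocked a few centimetres aside while the robot is not near it.
It also fails if it takes over 210 s, if anything falls off the work surface, if the arm or the gripper's body presses on something with over 40 N, if the wrist force passes 120 N, or if a joint passes its speed limit or range.

### The arm

A 6-joint arm with a two-finger parallel gripper is mounted at the origin on the work surface. World frame = base frame: x ahead of the robot, y to its left, z up, the work surface at z = 0. Lengths are in m, angles in rad, forces in N, time in s.
With the tool pointing down it reaches from about 0.3 to 0.875 m from the base axis. Payload 6.4 kg.
Tool frame: the origin (TCP) lies midway between the tips of the shut fingers; the grasp point (between the pads) lies 19 mm behind it; z points along the fingers, y is the line along which they close (so a half turn about z gives the same grasp; the last joint's range is limited). The gripper opens to 88 mm and grips with 3 to 60 N. Pads are 18 mm wide; open, the fingers measure 123 mm over their backs; the gripper's body (75 mm by 187 mm) begins 45 mm behind the grasp point.
Start: joints at [0.992, 0.181, 1.607, -0, 1.354, -0.206], TCP at [0.209, 0.536, 0.214] pointing down, gripper open.
Joint ranges: [-2.99, 2.99], [-0.89, 2.07], [0.3, 2.58], [-1.14, 4.28], [0, 2.63], [-3.12, 3.12]. Speed limits (rad/s): [2.57, 2.57, 3.01, 3.14, 3.14, 3.14].

### API

Orientations are given as a rotation vector (axis times angle).
In Python, from workcell import bot, kinematics, optics gives the robot as it stands. Calls block until the motion is done:
- bot.move_ptp(position, orientation): joint-space move of the TCP to a pose.
- bot.movel(position, frame=None, vel=0.15): straight line of the TCP; frame=None keeps the orientation; vel is the mean speed in m/s.
- bot.goto_joints(angles): joint-space move.
- bot.gripper_to(opening, grasp_force=None): finger opening in m; grasp_force is the grip in N (None keeps the last); returns when the fingers have stopped.
- bot.pause(seconds).
- kinematics.inverse_kinematics(position, orientation): joint angles nearest the present ones, or None.
- bot.read_state(): the state.
- optics.get_image(name): name is "scene" or "top" or "wrist"; returns the picture (480x640x3 uint8, red, green, blue); there is no depth.
- optics.camera_model(name): a dict with "vfov" (degrees; the focal length in pixels is half the picture's height over the tangent of half this angle, whatever the lens; pixels are square), "cx", "cy" (the principal point, pixels), "extrinsics" (4x4, takes a point from world to camera coordinates); the wrist camera has in their place "hand_eye" (4x4, takes a point from camera to tool coordinates, whose origin is the TCP and whose axes are the flange's). Camera axes: x right, y down, z forward; pixel columns grow to the right and rows downward; lengths in m; the calibration is good to about 2 mm. A picture is of the moment at which its call begins: read the wrist's pose just before it. camera_model takes no time and is no camera call.
A pose or a line that the arm cannot do raises bot.Unreachable and nothing moves.
- bot.finish_job(): hands the job in; it is judged then, once.
The state is a dict: "clock": time; "joints": joint angles; "joint_vel": joint speeds; "effort": joint torques, N m; "ee_pos": TCP position; "orientation": TCP orientation; "contact_force": force on the tool from outside, world axes, zero at the start; "ft_torque": the same for the moment, N m; "width": finger opening in m; "gripper_force": force on a finger pad.
Only numpy, scipy, OpenCV 4.12 (cv2) and the standard library are available. Lean on these libraries where they do the work, as an engineer would, in place of code of your own. Each camera call takes 0.05 s, during which the arm holds its last target. There are 200 camera calls.

## Working session

There is one attempt and no reset: what is moved stays moved. The work goes in short steps, each a Python script; the robot and the scene stay as the last script left them, time stands still between calls to the robot, and variables do not carry over. Pictures are saved under pics/ and viewed, at most 14 in all, crops included, and the job is handed in when it is done.

```bash
ls; mkdir -p pics
python3 - <<'E'
from workcell import bot, kinematics, optics
import cv2,numpy as np
np.set_printoptions(precision=4,suppress=True)
for n in ["scene","top","wrist"]:
    cv2.imwrite(f"pics/{n}0.png",optics.get_image(n)[:,:,::-1]); print(n,optics.camera_model(n))
print(bot.read_state())
E
```

```text
pics
scene {'vfov': 53.82878340928057, 'cx': 321.0467407833722, 'cy': 238.67394718454133, 'extrinsics': array([[ 0.4245,  0.9051,  0.0231, -0.2426],
       [ 0.578 , -0.2513, -0.7763, -0.2703],
       [-0.6969,  0.3429, -0.6299,  1.5646],
       [ 0.    ,  0.    ,  0.    ,  1.    ]])}
top {'vfov': 44.95363179365672, 'cx': 321.16836011489954, 'cy': 234.31298013153813, 'extrinsics': array([[-0.0112, -0.9997,  0.0203, -0.0224],
       [-0.9871,  0.0078, -0.16  ,  0.6265],
       [ 0.1598, -0.0219, -0.9869,  1.3014],
       [ 0.    ,  0.    ,  0.    ,  1.    ]])}
wrist {'vfov': 65.14213747557265, 'cx': 319.8916034741114, 'cy': 243.6740574692507, 'hand_eye': array([[-0.0008, -0.9639, -0.2663,  0.0678],
       [ 1.    , -0.0006, -0.0006,  0.    ],
       [ 0.0004, -0.2663,  0.9639, -0.171 ],
       [ 0.    ,  0.    ,  0.    ,  1.    ]])}
{'clock': 0.15, 'joints': array([ 0.9917,  0.1814,  1.6077,  0.    ,  1.3538, -0.2063]), 'joint_vel': array([ 0.0003, -0.0026, -0.0034,  0.0001, -0.0015,  0.0013]), 'effort': array([ -0.    , -43.4227, -34.218 ,   0.0702,   0.0355,  -0.    ]), 'ee_pos': array([0.2092, 0.5352, 0.2128]), 'orientation': array([-0.5821, -3.0867,  0.0019]), 'contact_force': array([-0.608 , -0.1078, -0.28  ]), 'ft_torque': array([-0.001 ,  0.0098, -0.0384]), 'gripper_force': 0.0, 'width': 0.08788050796088048}
```

View pics/top0.png

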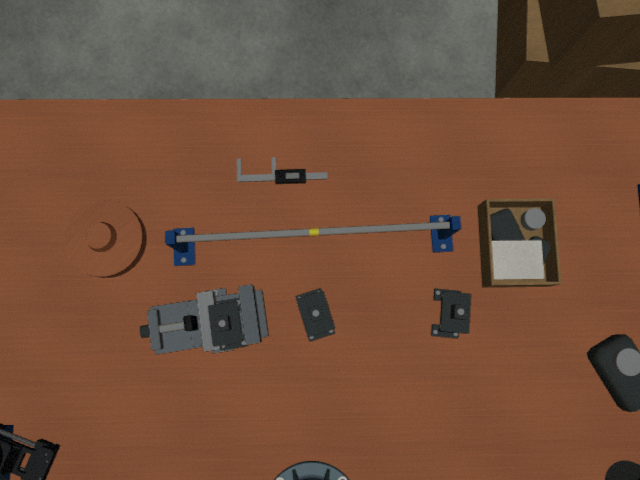

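View pics/scene0.png

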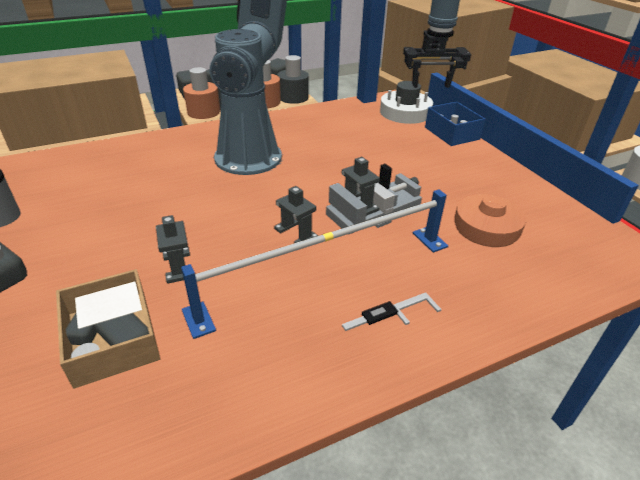

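Top view: vise at about (205,322), opening to the left. Bench brackets are at (316,314) and (458,312), the tape is at (314,232), and the rail runs from (175,240) to (450,226). The scene view agrees: only two brackets stand on the bench.

Run:
```python
import cv2
a=cv2.imread("pics/top0.png")
c=cv2.resize(a[270:365,130:350],None,fx=3.6,fy=3.6,interpolation=cv2.INTER_CUBIC)
d=cv2.resize(a[205:275,160:470],None,fx=2.55,fy=2.55,interpolation=cv2.INTER_CUBIC)
import numpy as np
e=cv2.resize(a[275:350,420:480],None,fx=3.0,fy=3.0,interpolation=cv2.INTER_CUBIC)
out=np.zeros((600,800,3),np.uint8)
out[:c.shape[0],:c.shape[1]]=c
out[345:345+d.shape[0],:d.shape[1]]=d
cv2.imwrite("pics/c1.png",cv2.convertScaleAbs(out,alpha=1.8,beta=20))
E=cv2.resize(a[275:350,420:480],None,fx=7,fy=7,interpolation=cv2.INTER_CUBIC)
cv2.imwrite("pics/c2.png",cv2.convertScaleAbs(E,alpha=1.8,beta=20))
```

```text
(no output)
```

View pics/c1.png

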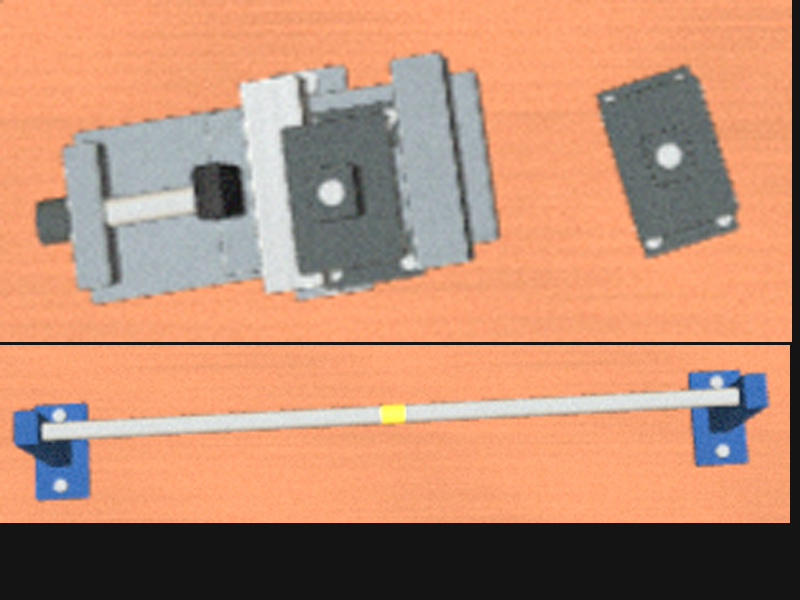

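View pics/c2.png

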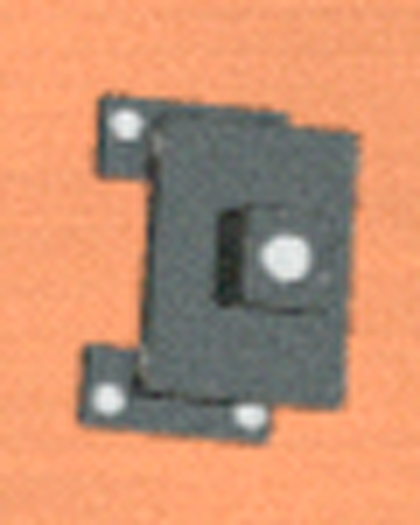

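Bolts and lug discs are clear in these crops; next I compute poses from them.

```bash
cat > h.py <<'E'
import numpy as np, cv2
from scipy.spatial.transform import Rotation as R
from workcell import bot, kinematics, optics
np.set_printoptions(precision=4,suppress=True)
def cam(n,st=None):
    m=optics.camera_model(n); f=240/np.tan(np.radians(m['vfov'])/2)
    if n=='wrist':
        T=np.eye(4);T[:3,:3]=R.from_rotvec(st['orientation']).as_matrix();T[:3,3]=st['ee_pos']
        W=T@m['hand_eye']
    else: W=np.linalg.inv(m['extrinsics'])
    return f,m['cx'],m['cy'],W
def ray(c,uv,z):
    f,cx,cy,W=c; d=W[:3,:3]@[(uv[0]-cx)/f,(uv[1]-cy)/f,1]; o=W[:3,3]
    return o+d*(z-o[2])/d[2]
def proj(c,p):
    f,cx,cy,W=c; q=W[:3,:3].T@(np.array(p)-W[:3,3]); return f*q[:2]/q[2]+[cx,cy]
def yaw_ori(a):
    "tool down, finger closing line (tool y) along world angle a"
    y=np.array([np.cos(a),np.sin(a),0]);z=np.array([0,0,-1.]);return R.from_matrix(np.c_[np.cross(y,z),y,z]).as_rotvec()
E
python3 - <<'E'
from h import *
c=cam('top'); print('cam',c[3][:3,3])
A=lambda x,y:((x+.5)/3.6-.5+130,(y+.5)/3.6-.5+270)
B=lambda x,y:((x+.5)/2.55-.5+160,(y-345+.5)/2.55-.5+205)
C=lambda x,y:((x+.5)/7-.5+420,(y+.5)/7-.5+275)
ang=lambda p,q:np.degrees(np.arctan2(*(q-p)[1::-1]))
print('mid lug',ray(c,A(669,155),.141)); b=[ray(c,A(*p),.012) for p in [(607,99),(652,243),(680,75),(725,221)]]
print(b,'ctr',np.mean(b,0),ang(b[1],b[0]),ang(b[3],b[2]))
print('right lug',ray(c,C(285,258),.141)); b=[ray(c,C(*p),.012) for p in [(126,124),(108,398),(250,412)]]; print(b,(b[0]+b[2])/2,ang(b[1],b[0]))
print('vise lug',ray(c,A(331,193),.171)); b=[ray(c,A(*p),.042) for p in [(392,115),(408,262),(335,275)]]; print(b,ang(b[1],b[0]))
print('fixed jaw edge',[ray(c,A(*p),.085) for p in [(390,60),(440,54),(470,260),(419,268)]])
print('handle px', [ray(c,A(*p),.135) for p in [(212,165),(195,170),(197,216),(214,218),(240,166)]])
t=ray(c,B(393,414),.130); print('tape',t)
e=[ray(c,B(*p),.130) for p in [(44,432),(738,397)]]; print(e,ang(e[1],e[0]))
E
```

```text
cam [0.4103 0.0011 1.385 ]
mid lug [ 0.443  -0.0124  0.141 ]
[array([0.4831, 0.0264, 0.012 ]), array([ 0.39  , -0.0023,  0.012 ]), array([ 0.4983, -0.0215,  0.012 ]), array([ 0.4035, -0.0498,  0.012 ])] ctr [ 0.4437 -0.0118  0.012 ] 17.11021310492571 16.577555750258142
right lug [ 0.4424 -0.322   0.141 ]
[array([ 0.4912, -0.3036,  0.012 ]), array([ 0.3998, -0.2936,  0.012 ]), array([ 0.3947, -0.3412,  0.012 ])] [ 0.4429 -0.3224  0.012 ] -6.261850067514437
vise lug [0.4227 0.1817 0.171 ]
[array([0.4727, 0.1629, 0.042 ]), array([0.3804, 0.1518, 0.042 ]), array([0.3729, 0.1976, 0.042 ])] 6.87372426749628
fixed jaw edge [array([0.5047, 0.1594, 0.085 ]), array([0.5081, 0.1285, 0.085 ]), array([0.3821, 0.1092, 0.085 ]), array([0.3777, 0.1402, 0.085 ])]
handle px [array([0.4401, 0.2574, 0.135 ]), array([0.4373, 0.2673, 0.135 ]), array([0.4105, 0.2654, 0.135 ]), array([0.4093, 0.2554, 0.135 ]), array([0.4394, 0.2409, 0.135 ])]
tape [ 0.6193 -0.0106  0.13  ]
[array([0.606 , 0.2877, 0.13  ]), array([ 0.6319, -0.3094,  0.13  ])] 92.47908208501428
```

```bash
cat >> h.py <<'E'
def best(p,a,h=None):
    "orientation for closing line a or a+pi with smaller wrist turn"
    o=[]
    for k in (a,a+np.pi):
        q=kinematics.inverse_kinematics(np.array(p),yaw_ori(k))
        if q is not None: o.append((abs(q[5]),k,q))
    return min(o,key=lambda t:t[0])
VY=np.radians(8.); U=np.array([-np.sin(VY),np.cos(VY),0])
RY=np.radians(92.5); RU=np.array([np.cos(RY),np.sin(RY),0]); TAPE=np.array([.6193,-.0106,0])
E
python3 - <<'E'
from h import *
H=np.array([.4245,.258,.20])
for n,p,a in [('handle',H,VY),('v',[.4227,.1817,.14],VY),('mid',[.443,-.012,.11],np.radians(16.8)),('right',[.4424,-.322,.11],np.radians(-6.3)),
  ('r-',TAPE-.22*RU+[0,0,.15],RY-np.pi/2),('r-h',TAPE-.22*RU+[0,0,.27],RY-np.pi/2),('r+',TAPE+.23*RU+[0,0,.15],RY-np.pi/2)]:
    b=best(p,a); print(n,np.degrees(b[1]),b[2])
b=best(H,VY); bot.move_ptp(H,yaw_ori(b[1])); bot.pause(.3)
s=bot.read_state(); im=optics.get_image('wrist'); c=cam('wrist',s); print(s['clock'],s['ee_pos'])
print('pred handle',proj(c,[.4245,.258,.135]),'lug',proj(c,[.4227,.1817,.171]))
cv2.imwrite('pics/w1.png',cv2.convertScaleAbs(im[:,:,::-1],alpha=1.6,beta=15))
np.save('w1.npy',np.r_[s['ee_pos'],s['orientation']])
E
```

```text
handle 8.0 [ 0.3067  0.0168  1.814  -0.      1.3109  0.1671]
v 8.0 [ 0.1471  0.0035  1.9578 -0.      1.1803  0.0074]
mid 16.8 [-0.2961  0.0093  2.0212 -0.      1.1111 -0.5893]
right -6.3 [-0.8462  0.2365  1.7655 -0.      1.1396 -0.7362]
r- 2.4999999999999973 [-0.528   0.4427  1.4046  0.      1.2943 -0.5716]
r-h 2.4999999999999973 [-0.528   0.3525  1.2818  0.      1.5073 -0.5716]
r+ 2.4999999999999973 [0.1624 0.3961 1.4688 0.     1.2766 0.1187]
1.775 [0.4242 0.2587 0.2   ]
pred handle [319.7216 248.9088] lug [299.4447 382.7983]
```

View pics/w1.png

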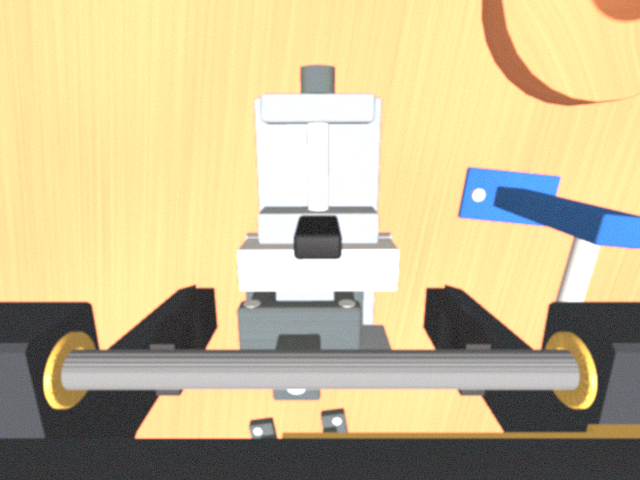

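Run:
```python
from h import *
d=np.load('w1.npy'); c=cam('wrist',dict(ee_pos=d[:3],orientation=d[3:])); print(c[3][:3,3],c[3][:3,2])
for p in [(295,238),(341,238),(297,258),(340,258),(318,248)]: print(p,ray(c,p,.135))
print('lug disc',ray(c,(297,391),.171))
```

```text
[0.4151 0.3262 0.3709] [ 0.0369 -0.2641 -0.9638]
(295, 238) [0.4076 0.2631 0.135 ]
(341, 238) [0.4371 0.2672 0.135 ]
(297, 258) [0.4106 0.2497 0.135 ]
(340, 258) [0.4386 0.2537 0.135 ]
(318, 248) [0.4233 0.2585 0.135 ]
lug disc [0.4219 0.1757 0.171 ]
```

The wrist view confirms the vise yaw of 8° and the handle at (0.4235, 0.2585). Next I grip the handle and open the jaw.

Run:
```python
from h import *
H=np.array([.4235,.2585,.101])
bot.movel(H+[0,0,.1],vel=.2); bot.movel(H,vel=.12)
print(bot.read_state()['contact_force'])
bot.gripper_to(.02,40); s=bot.read_state(); print('w',s['width'],s['contact_force'],s['gripper_force'])
bot.movel(H+.046*U,vel=.04); s=bot.read_state(); print(s['ee_pos'],s['contact_force'],s['width'])
bot.gripper_to(.085); bot.movel(H+.046*U+[0,0,.12],vel=.2)
c=cam('top'); im=optics.get_image('top'); s=bot.read_state();print(s['clock'])
cv2.imwrite('pics/t2.png',cv2.convertScaleAbs(cv2.resize(im[190:370,130:500,::-1],None,fx=2.1,fy=2.1,interpolation=cv2.INTER_CUBIC),alpha=1.7,beta=15))
```

```text
[0.0462 0.1277 0.5816]
w 0.031833667945224624 [-4.3985 -0.4244  5.0537] 40.00005662441254
[0.416  0.3031 0.1008] [-5.7072 -5.4562  6.2466] 0.03171544929761392
6.95
```

View pics/t2.png

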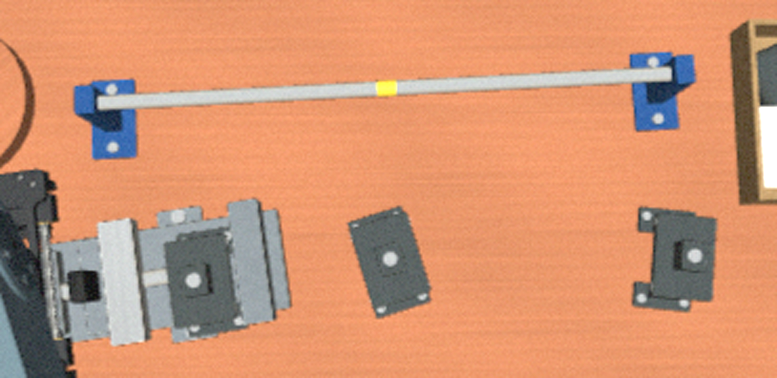

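```bash
cat >> h.py <<'E'
def fz(): return bot.read_state()['contact_force'].copy()
def pick(p,a,sole=0.,opening=.075):
    p=np.array([p[0],p[1],sole+.106]); k=best(p,a)[1]
    bot.move_ptp(p+[0,0,.10],yaw_ori(k)); bot.movel(p+[0,0,.045],vel=.25); bot.movel(p,vel=.1)
    bot.gripper_to(.02,40); bot.pause(.1); s=bot.read_state(); print('grip',s['width'],s['gripper_force'])
    bot.movel(p+[0,0,.03],vel=.06); bot.movel([p[0],p[1],.285],vel=.2); bot.pause(.2); s=bot.read_state(); print('lifted',s['width'],s['contact_force'],s['clock'])
def hang(y):
    T=TAPE+y*RU; o=yaw_ori(RY-np.pi/2)
    bot.move_ptp(T+[-.14,0,.285],o); bot.movel(T+[0,0,.285],vel=.2); bot.movel(T+[0,0,.165],vel=.15)
    bot.pause(.3); f0=fz(); z=.157
    bot.movel(T+[0,0,z],vel=.03)
    while z>.143:
        df=fz()-f0
        if df[2]>2.5: break
        z-=.001; bot.movel(T+[0,0,z],vel=.02); bot.pause(.05)
    s=bot.read_state();print('down at',s['ee_pos'],fz()-f0)
    return T,z
def release():
    bot.gripper_to(.07); s=bot.read_state(); print('released',s['contact_force'],s['clock'])
    p=s['ee_pos']; bot.movel([p[0],p[1],p[2]+.05],vel=.08); bot.movel([p[0],p[1],.27],vel=.25)
E
python3 - <<'E'
from h import *
print('scene tape',proj(cam('scene'),TAPE+[0,0,.13]))
pick([.4227,.1817],VY,sole=.03); hang(-.065)
im=optics.get_image('scene'); cv2.imwrite('pics/s3.png',cv2.convertScaleAbs(cv2.resize(im[140:340,140:470,::-1],None,fx=2.4,fy=2.4),alpha=1.6,beta=15))
E
```

```text
scene tape [327.2611 233.9176]
grip 0.028936727946625586 40.01236975193024
lifted 0.0298878767520708 [-1.2704  0.4012 -5.4025] 11.0417
down at [ 0.6225 -0.0757  0.1501] [-3.7299  0.8629 10.6176]
```

View pics/s3.png

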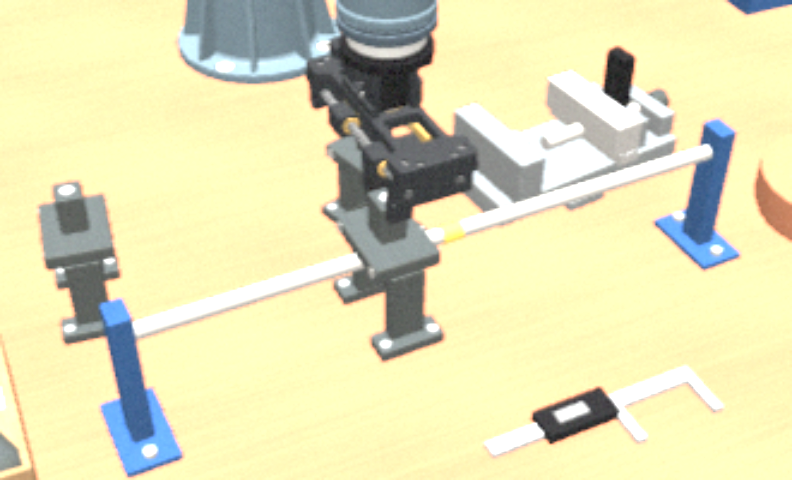

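The bracket straddles the bar just right of the tape, and both bench brackets are still standing. I release it, recheck bracket positions in the top view, and pick the middle one.

```bash
sed -i 's/z-=.001;/z-=.0005;/' h.py
cat >> h.py <<'E'
def disc(p,z,im=None,r=22):
    "lug disc in the top picture near expected p -> world point, or list of candidates"
    c=cam('top'); im=optics.get_image('top') if im is None else im
    u,v=proj(c,[p[0],p[1],z]).round().astype(int); w=im[v-r:v+r,u-r:u+r].astype(int)
    m=((w.min(2)>110)&(w.max(2)-w.min(2)<30)).astype(np.uint8)
    n,l,s,ct=cv2.connectedComponentsWithStats(m)
    return [(int(s[i,4]),ray(c,ct[i]+[u-r,v-r],z)[:2].round(4).tolist()) for i in range(1,n) if s[i,4]>4]
E
python3 - <<'E'
from h import *
release()
T=TAPE-.08*RU; bot.movel([.5,.06,.27],vel=.3)
im=optics.get_image('top')
for p in ([.443,-.012],[.4424,-.322]): print(disc(p,.141,im))
print('hung',disc(TAPE-.065*RU,.186,im))
x=im[190:370,200:500,::-1]; cv2.imwrite('pics/t4.png',cv2.convertScaleAbs(cv2.resize(x,None,fx=2.6,fy=2.6,interpolation=cv2.INTER_CUBIC),alpha=1.7,beta=15))
print(bot.read_state()['clock'])
E
```

```text
released [ 1.1302 -0.9861 -0.4601] 17.7833
[(22, [0.4425, -0.0116])]
[(22, [0.4429, -0.322])]
hung [(21, [0.6259, -0.0754]), (32, [0.6159, -0.1127]), (20, [0.6124, -0.0336])]
19.8
```

View pics/t4.png

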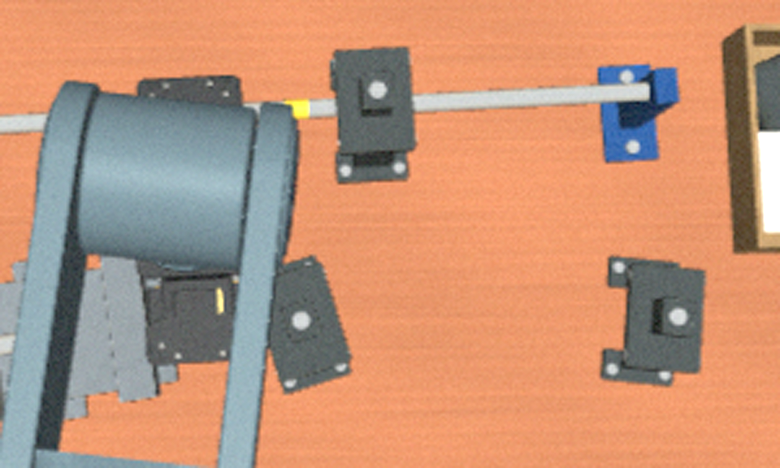

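The first bracket hangs level at (0.626, -0.075) and the bench brackets haven't moved. Next is the middle one.

Run:
```python
from h import *
pick([.4428,-.012],np.radians(16.8)); hang(-.145); release()
bot.movel([.48,.0,.27],vel=.3)
im=optics.get_image('top'); print(disc([.4429,-.322],.141,im))
for y in (-.065,-.145): print('hung',disc(TAPE+y*RU,.186,im,12))
cv2.imwrite('pics/t5.png',cv2.convertScaleAbs(cv2.resize(im[190:370,200:500,::-1],None,fx=2.6,fy=2.6,interpolation=cv2.INTER_CUBIC),alpha=1.7,beta=15))
print(bot.read_state()['clock'])
```

```text
grip 0.029334832748086216 40.024516582489014
lifted 0.02970717880423723 [-0.5745 -0.0231 -4.1785] 23.825
down at [ 0.6257 -0.1555  0.15  ] [-1.6849  0.8923  3.8304]
released [ 0.3243  0.1162 -0.2123] 32.2333
[(21, [0.443, -0.3221])]
hung [(19, [0.626, -0.0751])]
hung [(20, [0.6291, -0.1544])]
34.35
```

View pics/t5.png

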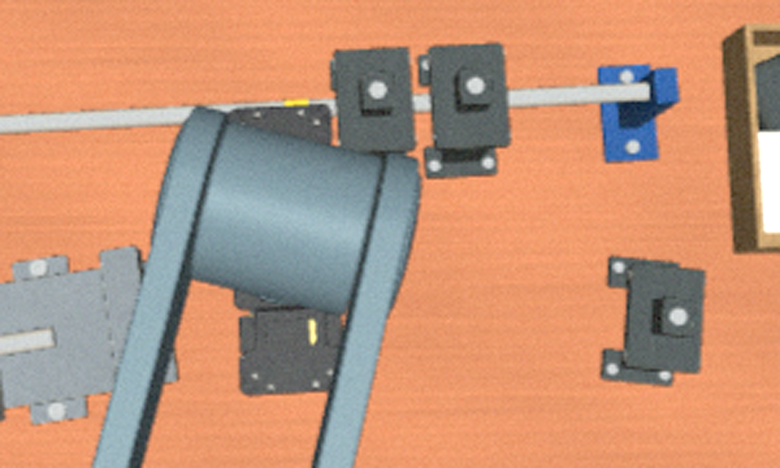

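The second bracket hangs beside the first and the right one is unmoved. I'll hang the third the same way.

Run:
```python
from h import *
pick([.4428,-.3222],np.radians(-6.3)); hang(-.225); release()
bot.movel([.45,.12,.27],vel=.3)
im=optics.get_image('top')
for y in (-.065,-.145,-.225): print('hung',disc(TAPE+y*RU,.186,im,12))
cv2.imwrite('pics/t6.png',cv2.convertScaleAbs(cv2.resize(im[190:370,200:500,::-1],None,fx=2.6,fy=2.6,interpolation=cv2.INTER_CUBIC),alpha=1.7,beta=15))
print(bot.read_state()['clock'])
```

```text
grip 0.02957670241356552 40.04753887653351
lifted 0.029368846316361504 [ 0.062  -0.0891 -6.2895] 39.1
down at [ 0.6292 -0.2354  0.1508] [-1.1143  0.2117  2.6791]
released [ 0.3575 -0.4327  0.1562] 46.7333
hung [(20, [0.6258, -0.0752])]
hung [(21, [0.6288, -0.1544])]
hung [(21, [0.6333, -0.2344])]
49.4583
```

View pics/t6.png

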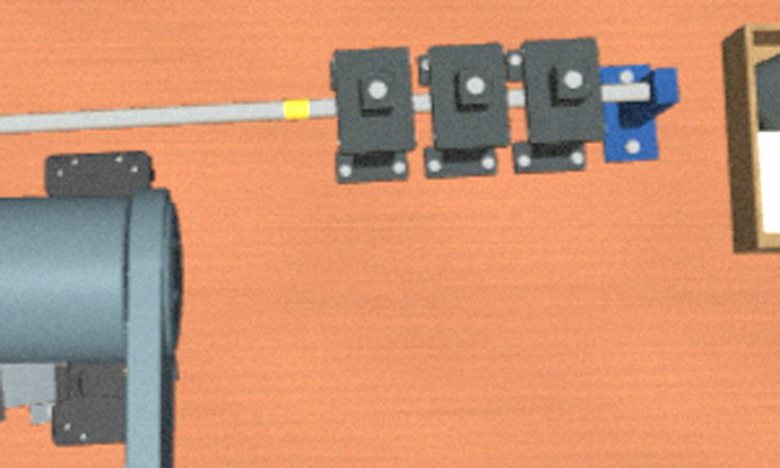

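All three hang together on the loading side. Now I slide them one at a time, starting with the one nearest the tape.

```bash
cat >> h.py <<'E'
def slide(y0,y1,z):
    P=lambda y,h=z:TAPE+y*RU+[0,0,h]
    bot.move_ptp(P(y0,.27),yaw_ori(RY-np.pi/2)); bot.movel(P(y0,.195),vel=.25); bot.movel(P(y0),vel=.1)
    bot.gripper_to(.02,25); print('grip',bot.read_state()['width'],fz())
    fm=[]
    for y in np.linspace(y0,y1,5)[1:]:
        bot.movel(P(y),vel=.09); fm.append(fz())
    print(np.array(fm)); release()
E
python3 - <<'E'
from h import *
slide(-.065,.235,.150)
bot.movel([.45,-.12,.27],vel=.3)
im=optics.get_image('top')
for y in (.235,-.145,-.225): print('hung',disc(TAPE+y*RU,.186,im,12))
cv2.imwrite('pics/t7.png',cv2.convertScaleAbs(cv2.resize(im[190:370,150:480,::-1],None,fx=2.4,fy=2.4,interpolation=cv2.INTER_CUBIC),alpha=1.7,beta=15))
print(bot.read_state()['clock'])
E
```

```text
grip 0.02966360303625395 [ 1.4189  1.0974 -0.3121]
[[-0.771   4.0678  3.7943]
 [ 0.3239  2.2323  3.7546]
 [ 0.2997 -2.593   5.5847]
 [ 0.1187 -2.0238  4.2074]]
released [ 0.5702  0.671  -0.4242] 56.875
hung [(22, [0.6124, 0.225])]
hung [(20, [0.6354, -0.1725]), (8, [0.6159, -0.1314])]
hung [(22, [0.6327, -0.2369])]
59.55
```

View pics/t7.png

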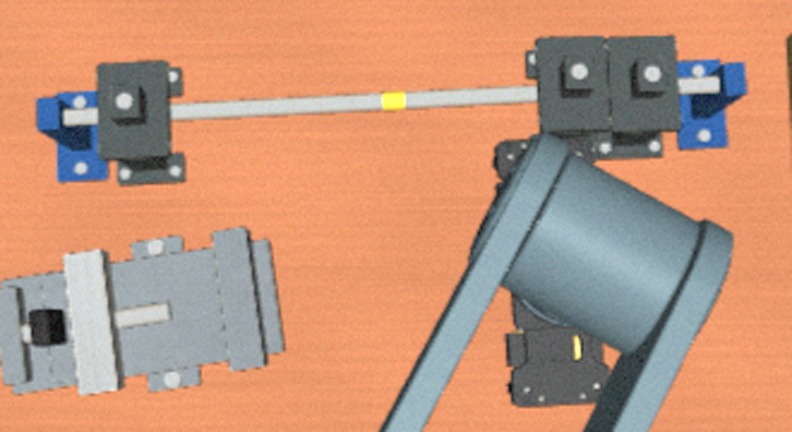

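The first bracket is past the tape. The second got pushed about 18 mm back along the rail and 6 mm across, now against the third, but it still hangs. I slide it from its measured spot.

Run:
```python
from h import *
import h
h.TAPE=TAPE+[.003,0,0]; slide(-.163,.157,.1503)
h.TAPE=TAPE
bot.movel([.45,-.0,.27],vel=.3)
im=optics.get_image('top')
for y in (.235,.157,-.2275): print('hung',disc(TAPE+y*RU,.186,im,14))
cv2.imwrite('pics/t8.png',cv2.convertScaleAbs(cv2.resize(im[190:370,150:480,::-1],None,fx=2.4,fy=2.4,interpolation=cv2.INTER_CUBIC),alpha=1.7,beta=15))
print(bot.read_state()['clock'])
```

```text
grip 0.029789367617736644 [0.9003 0.0513 0.6867]
[[-0.3248  4.5983  5.8684]
 [-0.3009 -0.3144  6.4854]
 [ 0.3602 -2.4163  6.537 ]
 [ 0.671  -2.4602  5.6721]]
released [-0.2747  0.0719 -0.2818] 66.9583
hung [(21, [0.6126, 0.2252]), (8, [0.5999, 0.251])]
hung [(20, [0.6206, 0.1474]), (5, [0.6024, 0.1753])]
hung [(20, [0.6332, -0.237]), (10, [0.6218, -0.264])]
69.0917
```

View pics/t8.png

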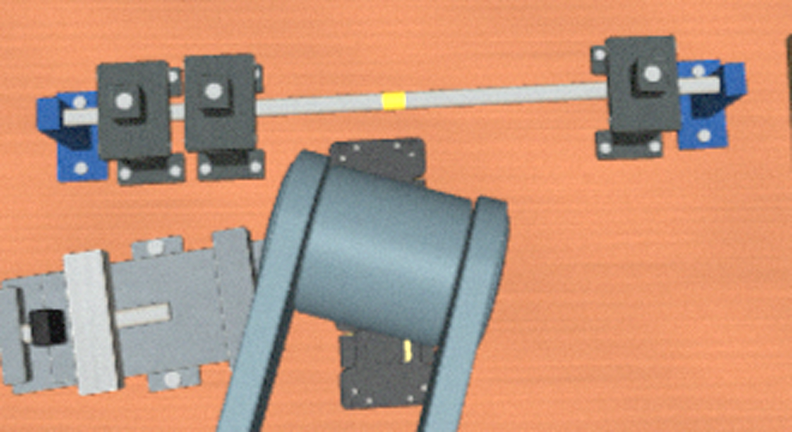

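Two are past the tape. Next I slide the third and close the vise.

Run:
```python
from h import *
slide(-.2275,.078,.1507)
bot.movel([.46,.16,.27],vel=.3)
H=np.array([.4235,.2585,.101]); G=H+.0455*U
bot.move_ptp(G+[0,0,.12],yaw_ori(VY)); bot.movel(G+[0,0,.05],vel=.2); bot.movel(G,vel=.1)
bot.gripper_to(.02,40); f0=fz(); print('grip',bot.read_state()['width'],f0)
bot.movel(H-.052*U,vel=.05); print(fz()-f0)
d=.052
while d<.064:
    d+=.001; bot.movel(H-d*U,vel=.03); bot.pause(.05); f=(fz()-f0)@U
    if f>15: break
print('shut at',d,f); bot.gripper_to(.085); s=bot.read_state(); print(s['ee_pos'])
bot.movel(s['ee_pos']+[0,0,.16],vel=.2); bot.goto_joints([.992,.181,1.607,0,1.354,-.206]); bot.pause(.3)
im=optics.get_image('top')
for y in (.235,.157,.078): print('hung',disc(TAPE+y*RU,.186,im,14))
a=cv2.resize(im[190:370,150:480,::-1],None,fx=2.4,fy=2.4,interpolation=cv2.INTER_CUBIC)
cv2.imwrite('pics/t9.png',cv2.convertScaleAbs(a,alpha=1.7,beta=15))
cv2.imwrite('pics/s9.png',optics.get_image('scene')[:,:,::-1])
print(bot.read_state()['clock'])
```

```text
grip 0.02991059026334578 [1.3576 0.1483 0.3323]
[[-0.687   5.0529  5.6899]
 [ 0.3649  1.4941  3.8305]
 [ 0.2657 -0.2854  5.7977]
 [ 0.101  -1.5673  6.145 ]]
released [ 0.7444 -0.5089  0.6713] 76.6917
grip 0.03150260817486728 [-4.63   -0.3381  4.7337]
[ 1.8245  4.4504 -1.9167]
shut at 0.061000000000000006 17.177570001666155
[0.432  0.1981 0.101 ]
hung [(19, [0.6128, 0.2247]), (8, [0.5999, 0.251])]
hung [(16, [0.6211, 0.1475])]
hung [(19, [0.6194, 0.0688])]
89.7
```

View pics/t9.png

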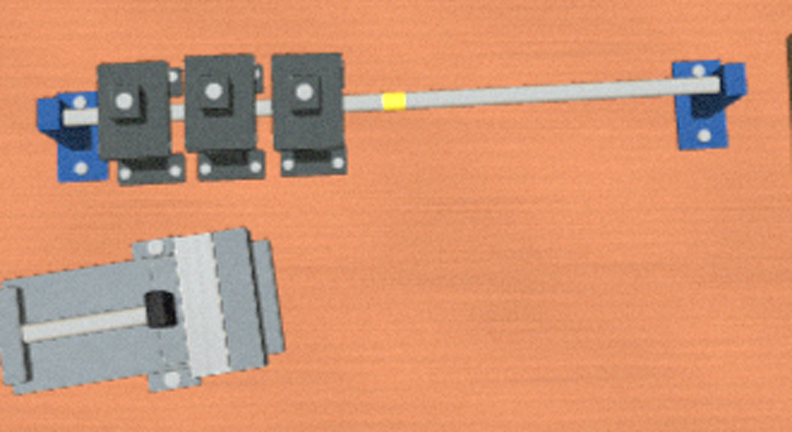

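View pics/s9.png

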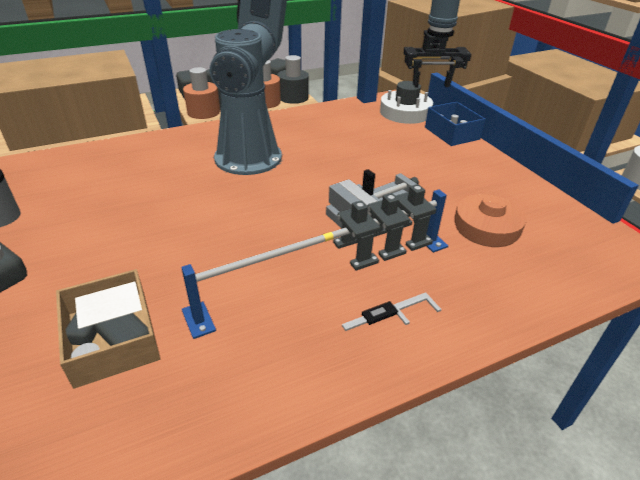

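All three brackets hang past the tape, which is clear of them at (394,101). The vise is shut, and the drum, carton and caliper are where they were.

```bash
python3 -c "
from workcell import bot
print(bot.finish_job())"
```

```text
the job is handed in; nothing more can be done
None
```

I handed the job in at about 90 s: all three brackets (the vise one and the two on the bench) hang past the tape, the vise is shut, and the drum, carton and caliper are untouched; the hand-in gave no verdict, and one hung bracket shifted about 18 mm (cause not established) before I slid it across.

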